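Proof-pull a cast ring on the spring gauge

TASK

Lift the white cast ring out of the blue mould, lower it well down over the post of the spring gauge, and with the ring pull the post out until the yellow pointer stands level with the red mark, never more than a centimetre past it. Keep the ring level, held in the gripper clear above the gauge's bed and carriage, and leave the cup, jar and tin alone. Hold the pull steady for two seconds and finish still holding it there: do not let go.

Things in the scene. Friction and masses are not known exactly. Their poses are not given: they have to be found in the camera images.
- ring_center (a point): Loose white cast-resin ring, outside diameter 110 mm, hole 86 mm (wall 12 mm thick), 30 mm high, about 0.11 kg; this point is the middle of its hole, half-way up, its z axis is the ring's axis. It lies flat in the mould, its upper 18 mm standing above the mould's top face; it can be gripped by its wall with one finger inside the hole and one outside.
- mould_top (a point): Fixed blue mould block, 150 x 150 x 25 mm, with a round cavity 113 mm wide and 12 mm deep and a core 74 mm wide in its middle, flush with the top face; this point is the centre of the top face (25 mm above the bench).
- gauge: Fixed pull gauge on the bench; its origin lies on the bench under the post at rest. Aluminium bed 110 mm wide, top face 20 mm above the bench, reaching from 140 mm on its -x side to 175 mm on its +x side; green spring housing 70 mm wide from 75 to 175 mm on its +x side, its top 60 mm above the bench. The carriage is pulled out along the gauge's own -x axis, roughly towards the robot.
- carriage (a joint): Travel of the spring-return carriage in m: 0 at rest against the housing end, growing as it is pulled out, stop at 0.095. The spring pulls it back with about 3.3 N at rest plus 1.1 N for every 10 mm (at most about 14 N), lightly damped.
- post_top (a point): Top of the steel post on the carriage: 14 mm diameter, upright, this point on its axis 85 mm above the bench; the carriage plate at its foot is 40 x 26 mm with its top 26 mm above the bench. It moves with the carriage.
- pointer (a point): Tip of the yellow pointer on the carriage, 40 mm to the gauge's +y side of the post and level with the post along the gauge's x axis; it moves with the carriage.
- mark_line (a point): Red clip fixed on the edge of the bed, 5 mm wide along the gauge's x axis and 4 mm proud of the bed; this point is the middle of its top. Axes as the gauge's. The pointer is at the mark when both have the same position along the gauge's x axis (the clip lies 8 mm further to +y). It is 40 to 72 mm of travel from the rest position.
- cup: Orange mixing cup, 60 mm wide, 50 mm high, standing on the bench; leave alone. Origin at the centre of its underside.
- jar: White jar with red cap, 54 mm wide, 70 mm high, on the bench; leave alone. Origin at the centre of its underside.
- tin: Closed yellow tin, 54 mm wide, 55 mm high, standing on the bench to the left; leave alone. Origin at the centre of its underside.

How it is judged:
On the way, in this order (a step that is already met when the one before it is completed fails the run):
1. the ring is lifted clear of the mould in the gripper, the carriage still at rest (z of ring_center in the frame of mould_top above 0.03 m and contact force between the fingers and ring above 1 N and value of joint carriage below 0.01 m), for 0.2 s.
2. the ring is lowered over the post, the carriage not yet pulled (horizontal distance between ring_center and post_top below 0.045 m and height (world z) of ring_center below 0.08 m and value of joint carriage below 0.02 m), for 0.2 s.
3. the ring holds the pointer at the mark for two seconds (x of pointer in the frame of mark_line between -0.005 and 0.005 m and horizontal distance between ring_center and post_top below 0.045 m and height (world z) of ring_center between 0.044 and 0.08 m and angle between ring_center's own z axis and vertical below 0.25 rad and contact force between ring and carriage above 3 N and contact force between the fingers and ring above 2 N and contact force between each of the arm, the fingers and carriage below 0.5 N and velocity of joint carriage between -0.01 and 0.01 m/s), for 2 s.
At the end, for the whole second after the job is handed in: Pointer still and within 5 mm of the mark along the gauge's x axis, pulled by the ring alone (over 3 N on the post, gripper not touching the carriage); ring round the post, gripped, within 0.25 rad of level, its centre 44 to 80 mm above the bench (all of step 3); the arm keeps its last pose, push and grip.
It fails at once if the carriage is pulled more than 12 mm past the mark (x of pointer in the frame of mark_line below -0.012 m).
It fails at once if the cup, jar or tin is disturbed (moved over 25 mm) (distance of any of cup, jar, tin from where it was at the start of the episode above 0.025 m).
It also fails if it takes over 61 s, if anything falls off the work surface, if the arm or the gripper's body presses on something with over 40 N, if the wrist force passes 120 N, or if a joint passes its speed limit or range.

ROBOT

A 6-joint arm with a two-finger parallel gripper is mounted at the origin on the work surface. World frame = base frame: x ahead of the robot, y to its left, z up, the work surface at z = 0. Lengths are in m, angles in rad, forces in N, time in s.
With the tool pointing down it reaches from about 0.35 to 0.8 m from the base axis. Payload 7.3 kg.
Tool frame: the origin (TCP) lies where the fingers leave the gripper's body, on its centre line; the fingertips stand 73 mm ahead of it and the grasp point (between the pads) lies 54 mm ahead of it; z points along the fingers, y is the line along which they close (so a half turn about z gives the same grasp; the last joint's range is limited). The gripper opens to 85 mm and grips with 20 to 120 N. Pads are 22 mm wide; open, the fingers measure 114 mm over their backs; the gripper's body (76 mm by 85 mm) begins 54 mm behind the grasp point. The pads swing forward as they close: fully open they stand 13 mm farther back than shut.
Start: joints at [-1.276, 0.342, 1.524, -0, 1.275, -0.146], TCP at [0.224, -0.475, 0.304] pointing down, gripper open.
Joint ranges: [-2.53, 2.53], [-0.77, 2.02], [0.04, 2.7], [-1, 4.14], [0.28, 2.66], [-3.11, 3.11]. Speed limits (rad/s): [2.57, 2.57, 3.14, 3.14, 3.14, 3.14].

INTERFACE

Orientations are given as a 3x3 rotation matrix whose columns are the frame's x, y, z axes.
In Python, from bench import * gives the robot as it stands.
- The arm moves only by the shell command python3 -m pendant 'ROWS' [FORCE]. ROWS is a JSON object of lists of equal length, an entry for each row: "dp": the shift along the world's x, y, z each as a share of 30 mm, from -1 to 1, a list of three; "rot": the turn, a rotation vector about the world's x, y, z each as a share of 6 degrees, from -1 to 1, a list of three; "gripper": the gripper command: -1 is shut, 1 is fully open, values between are in proportion. In form: {"dp": [[dx, dy, dz], ...], "rot": [[wx, wy, wz], ...], "gripper": [gripper, ...]}. A call has 1 to 12 rows; each row shifts and turns the commanded pose from where the row before left it; what a row does not reach is not made up. A row lasts 1/8 s, in which the tool goes at most 62.5 mm and 10.7 degrees, less where a joint would pass 70% of its speed; a pose out of reach is approached as far as the arm can. A call with a number of a shift or a turn outside -1 to 1 is refused whole. A call with a gripper value outside its range is refused whole. The fingers move at their own pace and stop on an object; FORCE is the grip in N (left out, the last holds). Time passes only in rows, so rows that do not move let the fingers close. It gives the time, the measured TCP pose, the force, the opening and the grip force at its end, in the units of the state.
- get_obs(): the state, without advancing time (a new reading comes with each control period).
- read_camera(name): name is "scene" or "side" or "wrist"; returns a dict with "frame" (480x640x3 uint8, red, green, blue), "range_z" (480x640 float32, m along the optical axis (not along the pixel's ray), 0 where there is no reading), "mtx" (3x3 intrinsics, pixels), "origin" and "orientation" of the camera in the world; the wrist camera has in their place "mount" (4x4, takes a point from camera to tool coordinates, whose origin is the TCP and whose axes are the flange's). Camera axes: x right, y down, z forward; pixel columns grow to the right and rows downward; lengths in m; the calibration is good to about 2 mm. A picture is of the moment at which its call begins: read the wrist's pose just before it.
- job_done(): hands the job in; it is judged then, once.
The state is a dict: "time": time; "joint_positions": joint angles; "joint_vel": joint speeds; "joint_efforts": joint torques, N m; "tool_pos": TCP position; "orientation": TCP orientation; "wrist_force": force on the tool from outside, world axes, zero at the start; "moment": the same for the moment, N m; "finger_gap": opening from 0.0 (shut) to 1.0 (fully open); "grip_force": force on a finger pad.
Only numpy, scipy, OpenCV 4.12 (cv2) and the standard library are available. Lean on these libraries where they do the work, as an engineer would, in place of code of your own. Each camera call takes 0.05 s, during which the arm holds its last target. There are 200 camera calls.

## Working session

There is one attempt and no reset: what is moved stays moved. The work goes in short steps, Python scripts to look and compute and a shell command to move; the robot and the scene stay as the last step left them, time stands still between calls to the robot, and variables do not carry over. Pictures are saved under pics/ and viewed, at most 10 in all, crops included, and the job is handed in when it is done.

```bash
mkdir -p pics; ls; cat > h.py <<'E'
from bench import *
import numpy as np, cv2
def pts(c):
    z=c["range_z"]; v,u=np.indices(z.shape); K=c["mtx"]
    P=np.stack([(u-K[0,2])/K[0,0]*z,(v-K[1,2])/K[1,1]*z,z],-1)
    if "origin" in c: R,t=np.array(c["orientation"]),np.array(c["origin"])
    else:
        M=np.array(c["mount"]);R0=np.array(c["R0"]);R=R0@M[:3,:3];t=R0@M[:3,3]+c["t0"]
    return P@R.T+t, z>0
def cam(n):
    o=get_obs(); c=read_camera(n); c["R0"]=o["orientation"]; c["t0"]=np.array(o["tool_pos"]); return c
E
python3 - <<'E'
from h import *
o=get_obs(); print({k:np.round(v,3).tolist() for k,v in o.items()})
for n in("scene","side"):
    c=cam(n); cv2.imwrite(f"pics/{n}0.png",c["frame"][:,:,::-1]); print(n,np.round(c["origin"],3)); np.savez(f"{n}0.npz",**c)
E
```

```text
pics
{'time': 0.0, 'joint_positions': [-1.276, 0.343, 1.525, 0.0, 1.275, -0.146], 'joint_vel': [0.001, -0.0, 0.001, -0.0, 0.0, -0.001], 'joint_efforts': [-0.001, -43.368, -24.602, -0.0, 0.008, 0.0], 'tool_pos': [0.224, -0.475, 0.303], 'orientation': [[0.904, 0.427, -0.0], [0.427, -0.904, 0.002], [0.0, -0.002, -1.0]], 'wrist_force': [0.101, 0.445, -0.505], 'moment': [-0.033, 0.0, 0.025], 'grip_force': 0.0, 'finger_gap': 0.999}
scene [ 1.445 -0.095  1.056]
side [0.112 0.563 0.742]
```

View pics/scene0.png

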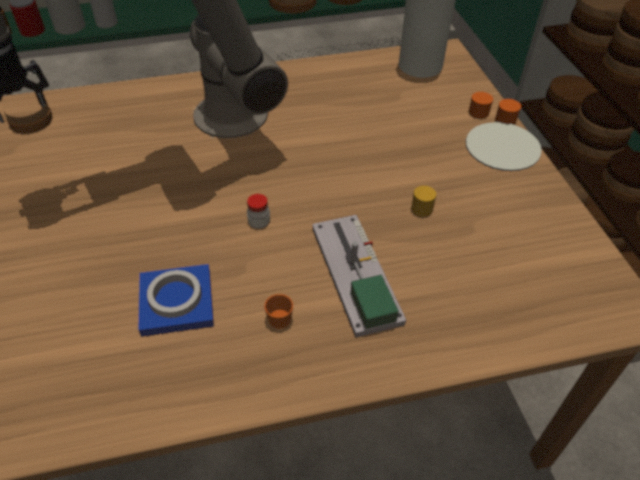

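View pics/side0.png

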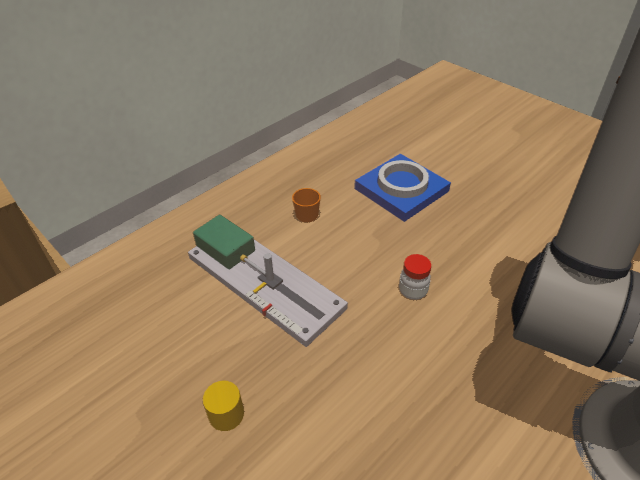

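The scene view shows the ring in its mould at (174,293), jar at (258,211), cup at (279,312), gauge post at about (353,258), red mark at (369,243) and tin at (424,201). In the side view the ring is at (403,178), the post top at (268,258), the pointer at (260,287) and the mark at (267,308).

```bash
cat > m.py <<'E'
from h import *
for n in("scene","side"):
    c=dict(np.load(f"{n}0.npz")); P,ok=pts(c); hsv=cv2.cvtColor(c["frame"],cv2.COLOR_RGB2HSV); H,S,V=[hsv[...,i].astype(int) for i in range(3)]
    x,y,z=P[...,0],P[...,1],P[...,2]
    wk=ok&(x>.25)&(x<1)&(y>-.75)&(y<.5)
    print(n,"bench z",np.median(z[wk&(abs(z)<.01)]))
    blue=wk&(H>105)&(H<130)&(S>150)&(abs(z-.025)<.006)
    q=P[blue][:,:2].astype(np.float32); r=cv2.minAreaRect(q); print("mould",r)
    mc=np.array(r[0])
    ring=wk&(S<80)&(abs(z-.043)<.006)&(np.hypot(x-mc[0],y-mc[1])<.09)
    q=P[ring][:,:2]; A=np.c_[2*q,np.ones(len(q))]; s=np.linalg.lstsq(A,(q**2).sum(1),rcond=None)[0]
    print("ring",len(q),s[:2],np.sqrt(s[2]+s[0]**2+s[1]**2),cv2.minEnclosingCircle(q.astype(np.float32)),np.median(z[ring]))
    gr=wk&(H>50)&(H<90)&(S>60)&(abs(z-.06)<.006); print("housing",cv2.minAreaRect(P[gr][:,:2].astype(np.float32)))
    hc=P[gr][:,:2].mean(0)
    bed=wk&(S<70)&(abs(z-.02)<.004)&(np.hypot(x-hc[0],y-hc[1])<.32)&(np.hypot(x-mc[0],y-mc[1])>.13)
    m=bed.astype(np.uint8); k,l,st,_=cv2.connectedComponentsWithStats(m); m=l==1+np.argmax(st[1:,4])
    print("bed",cv2.minAreaRect(P[m][:,:2].astype(np.float32)),m.sum())
    near=wk&(np.hypot(x-hc[0],y-hc[1])<.32)
    post=near&(S<70)&(z>.065)&(z<.1)&(np.hypot(x-mc[0],y-mc[1])>.13); print("post",post.sum(),P[post].mean(0),P[post].min(0),P[post].max(0))
    for nm,m in(("red",(H<8)|(H>172)),("yellow",(H>18)&(H<32))):
        mm=near&m&(S>150)&(V>80)&(z>.015)
        k,l,st,ce=cv2.connectedComponentsWithStats(mm.astype(np.uint8))
        for i in range(1,k):
            if st[i,4]>4: print(nm,st[i,4],ce[i].round(),P[l==i].mean(0).round(4),P[l==i].min(0).round(3),P[l==i].max(0).round(3))
E
python3 m.py
```

```text
scene bench z 0.0004390416620561055
mould ((0.6375933289527893, -0.20205625891685486), (0.1454128473997116, 0.1514403074979782), 86.58155059814453)
ring 810 [ 0.63696352 -0.20135008] 0.04926090785712098 ((0.6352804899215698, -0.2006363868713379), 0.057247407734394073) 0.042780849584103
housing ((0.7566592693328857, 0.1964450627565384), (0.09922231733798981, 0.06698330491781235), 3.631895065307617)
bed ((0.6468453407287598, 0.19234207272529602), (0.3187171220779419, 0.11080151051282883), 3.2922427654266357) 3208
post 67 [0.63318598 0.19166489 0.07909642] [0.62095877 0.1846517  0.06507931] [0.72998998 0.22620861 0.08866769]
yellow 10 [420. 200.] [0.5047 0.3868 0.0535] [0.501 0.381 0.05 ] [0.509 0.394 0.059]
yellow 10 [365. 259.] [0.6291 0.2183 0.0258] [0.625 0.21  0.022] [0.632 0.228 0.029]
side bench z 8.421928011664859e-05
mould ((0.6339554786682129, -0.20314136147499084), (0.1512487679719925, 0.15268994867801666), 86.24452209472656)
ring 632 [ 0.63325816 -0.20075874] 0.049108302463161134 ((0.6327496767044067, -0.20309795439243317), 0.05800848454236984) 0.042373328281311795
housing ((0.752032995223999, 0.1979978084564209), (0.09944220632314682, 0.06978416442871094), 3.440808057785034)
bed ((0.6459639072418213, 0.19206398725509644), (0.31631970405578613, 0.11202911287546158), 3.082648992538452) 5675
post 95 [0.62608376 0.19238205 0.07847788] [0.62103001 0.18396413 0.06540984] [0.63567428 0.19808072 0.08693657]
red 24 [266. 308.] [0.5822 0.239  0.0241] [0.58  0.229 0.021] [0.585 0.248 0.026]
yellow 11 [243. 257.] [0.6986 0.1958 0.0351] [0.696 0.192 0.034] [0.701 0.2   0.037]
yellow 43 [260. 287.] [0.6263 0.2168 0.025 ] [0.623 0.204 0.022] [0.63  0.23  0.029]
yellow 139 [221. 384.] [0.5015 0.3932 0.0549] [0.487 0.379 0.052] [0.513 0.411 0.057]
```

```bash
python3 -m pendant '{"dp":[[1,0.75,0],[1,0.75,0],[1,0.75,0],[1,0.75,0],[1,0.75,0],[1,0.75,0],[1,0.75,0],[1,0.75,0],[1,0.75,0],[1,0.75,0],[1,0.75,0],[1,0.75,0]],"rot":[[0,0,0.94],[0,0,0.94],[0,0,0.94],[0,0,0.94],[0,0,0.94],[0,0,0.94],[0,0,0.94],[0,0,0.94],[0,0,0.94],[0,0,0.94],[0,0,0.94],[0,0,0.94]],"gripper":[0.1,0.1,0.1,0.1,0.1,0.1,0.1,0.1,0.1,0.1,0.1,0.1]}' 40
python3 -m pendant '{"dp":[[0,0,0],[0,0,0]],"rot":[[0,0,0],[0,0,0]],"gripper":[0.1,0.1]}'
python3 - <<'E'
from h import *
o=get_obs(); print(o["tool_pos"],o["orientation"],o["finger_gap"],o["joint_positions"])
c=cam("wrist"); cv2.imwrite("pics/w1.png",c["frame"][:,:,::-1]); np.savez("w1.npz",**c)
P,ok=pts(c); x,y,z=[P[...,i] for i in range(3)]
hsv=cv2.cvtColor(c["frame"],cv2.COLOR_RGB2HSV)
d=np.hypot(x-.635,y+.201)
r=ok&(hsv[...,1]<80)&(abs(z-.043)<.008)&(d<.07)
q=P[r][:,:2]; print(len(q),np.median(z[r]))
A=np.c_[2*q,np.ones(len(q))]; s=np.linalg.lstsq(A,(q**2).sum(1),rcond=None)[0]
print(s[:2],np.sqrt(s[2]+s[0]**2+s[1]**2),cv2.minEnclosingCircle(q.astype(np.float32)))
E
```

```text
time: 1.6
tool_pos: [0.5848, -0.2039, 0.3034]
orientation: [[-0.054, 0.999, -0.001], [0.999, 0.054, 0.0], [0.0, -0.001, -1.0]]
wrist_force: [0.6, -0.1, -0.0]
finger_gap: 0.553
grip_force: 0.0
time: 1.85
tool_pos: [0.5836, -0.205, 0.3034]
orientation: [[-0.05, 0.999, -0.001], [0.999, 0.05, 0.0], [0.0, -0.001, -1.0]]
wrist_force: [0.5, -0.2, 0.3]
finger_gap: 0.551
grip_force: 0.0
[ 0.58355448 -0.20498896  0.30341004] [[-5.04803350e-02  9.98724317e-01 -1.21398498e-03]
 [ 9.98725036e-01  5.04805358e-02  1.35277544e-04]
 [ 1.96387585e-04 -1.20560833e-03 -9.99999254e-01]] 0.5510429054701206 [-4.61485586e-01  5.17555562e-01  1.24637348e+00 -4.27285715e-04
  1.37881085e+00 -5.11905734e-01]
5190 0.04296720056024572
[ 0.63358394 -0.20394738] 0.04861466988772393 ((0.6340810656547546, -0.20462839305400848), 0.05495275929570198)
```

View pics/w1.png

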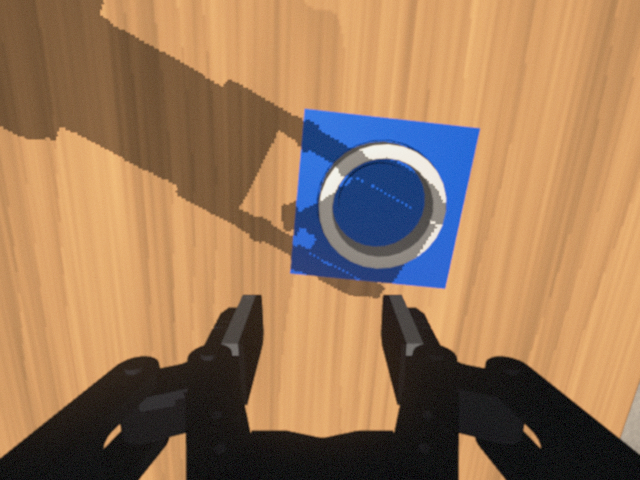

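The wrist view shows the ring at (382,205), its near wall at about (325,205) in line with the fingers' centre at column 322. The depth fit puts the ring at (0.634, -0.204).

```bash
python3 -m pendant '{"dp":[[0.05,-0.05,-1],[0,0,-1],[0,0,-1],[0,0,-1],[0,0,-1],[0,0,-0.8],[0,0,-0.5],[0,0,-0.4],[0,0,0],[0,0,0]],"rot":[[0,0,0],[0,0,0],[0,0,0],[0,0,0],[0,0,0],[0,0,0],[0,0,0],[0,0,0],[0,0,0],[0,0,0]],"gripper":[0.1,0.1,0.1,0.1,0.1,0.1,0.1,0.1,0.1,0.1]}' 40
python3 -m pendant '{"dp":[[0,0,0],[0,0,0],[0,0,0],[0,0,0],[0,0,0],[0,0,0],[0,0,0],[0,0,0]],"rot":[[0,0,0],[0,0,0],[0,0,0],[0,0,0],[0,0,0],[0,0,0],[0,0,0],[0,0,0]],"gripper":[-1,-1,-1,-1,-1,-1,-1,-1]}' 50
```

```text
time: 3.15
tool_pos: [0.5859, -0.2066, 0.1038]
orientation: [[-0.051, 0.999, 0.001], [0.999, 0.051, -0.001], [-0.001, 0.001, -1.0]]
wrist_force: [0.2, 0.1, 0.4]
finger_gap: 0.549
grip_force: 0.0
time: 4.15
tool_pos: [0.5859, -0.2065, 0.1037]
orientation: [[-0.051, 0.999, 0.001], [0.999, 0.051, -0.001], [-0.001, 0.001, -1.0]]
wrist_force: [0.3, -0.6, 5.8]
finger_gap: 0.124
grip_force: 49.2
```

```bash
python3 -m pendant '{"dp":[[0,0,0.2],[0,0,0.4],[0,0,0.8],[0,0,1],[0,0,1],[0,0,1],[0,0,1],[0,0,0.3],[0,0,0],[0,0,0]],"rot":[[0,0,0],[0,0,0],[0,0,0],[0,0,0],[0,0,0],[0,0,0],[0,0,0],[0,0,0],[0,0,0],[0,0,0]],"gripper":[-1,-1,-1,-1,-1,-1,-1,-1,-1,-1]}'
cat > ring.py <<'E'
from h import *
import sys
c=cam("wrist"); cv2.imwrite(f"pics/{sys.argv[1]}.png",c["frame"][:,:,::-1])
P,ok=pts(c); t=c["t0"]; Q=P-t; hsv=cv2.cvtColor(c["frame"],cv2.COLOR_RGB2HSV)
m=ok&(Q[...,2]<-.045)&(Q[...,2]>-.10)&(Q[...,0]>-.02)&(Q[...,0]<.12)&(abs(Q[...,1])<.07)&(hsv[...,1]<60)&(hsv[...,2]>90)
q=Q[m]; top=q[q[:,2]>np.percentile(q[:,2],60)-.006]
s=np.linalg.lstsq(np.c_[top[:,:2],np.ones(len(top))],top[:,2],rcond=None)[0]
A=np.c_[2*top[:,:2],np.ones(len(top))]; f=np.linalg.lstsq(A,(top[:,:2]**2).sum(1),rcond=None)[0]
print("n",len(top),"tilt slopes",s[:2],"top z mid",s@[f[0],f[1],1]+t[2],"centre rel tool",f[:2],"R",np.sqrt(f[2]+f[0]**2+f[1]**2),cv2.minEnclosingCircle(top[:,:2].astype(np.float32)),"tool",t)
E
python3 ring.py w2
```

```text
time: 5.4
tool_pos: [0.585, -0.206, 0.2723]
orientation: [[-0.051, 0.999, -0.003], [0.999, 0.051, 0.001], [0.001, -0.003, -1.0]]
wrist_force: [0.2, -0.8, -2.1]
finger_gap: 0.117
grip_force: 48.9
n 19530 tilt slopes [-0.00806847  0.00584124] top z mid 0.21107310338852744 centre rel tool [0.046775   0.00549166] R 0.048488505016073054 ((0.045022010803222656, 0.0041370512917637825), 0.05786443129181862) tool [ 0.58498771 -0.20601067  0.27233567]
```

View pics/w2.png

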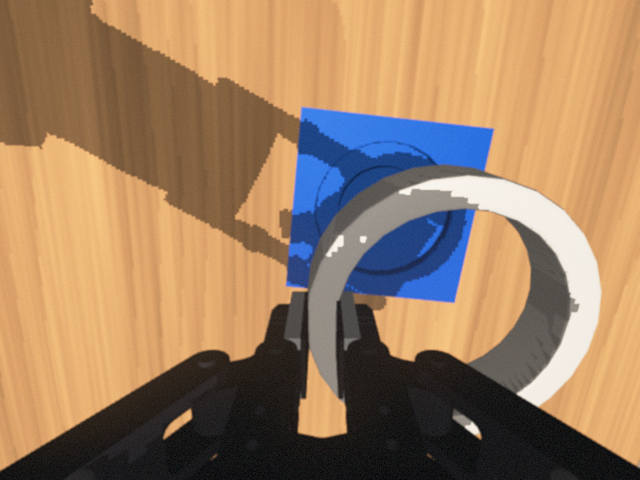

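The ring hangs level in the fingers (centre about (455,300)) with the mould empty below. Next, over to the gauge.

```bash
python3 -m pendant '{"dp":[[-0.03,0.5,0],[-0.03,0.9,0],[-0.03,1,0],[-0.03,1,0],[-0.03,1,0],[-0.03,1,0],[-0.03,1,0],[-0.03,1,0],[-0.03,1,0],[-0.03,1,0],[-0.03,1,0],[-0.03,1,0]],"rot":[[0,0,0],[0,0,0],[0,0,0],[0,0,0],[0,0,0],[0,0,0],[0,0,0],[0,0,0],[0,0,0],[0,0,0],[0,0,0],[0,0,0]],"gripper":[-1,-1,-1,-1,-1,-1,-1,-1,-1,-1,-1,-1]}'
python3 -m pendant '{"dp":[[-0.03,0.8,0],[0,0.5,0],[0,0.3,0],[0,0,0],[0,0,0],[0,0,0]],"rot":[[0,0,0],[0,0,0],[0,0,0],[0,0,0],[0,0,0],[0,0,0]],"gripper":[-1,-1,-1,-1,-1,-1]}'
python3 ring.py w3
```

```text
time: 6.95
tool_pos: [0.5739, 0.1375, 0.2734]
orientation: [[-0.052, 0.999, -0.001], [0.999, 0.052, 0.0], [0.0, -0.001, -1.0]]
wrist_force: [0.0, -0.3, -0.4]
finger_gap: 0.118
grip_force: 48.9
time: 7.7
tool_pos: [0.5739, 0.183, 0.274]
orientation: [[-0.05, 0.999, 0.0], [0.999, 0.05, -0.0], [-0.0, 0.0, -1.0]]
wrist_force: [-1.1, 0.4, -2.7]
finger_gap: 0.12
grip_force: 49.0
n 18386 tilt slopes [-0.00592711  0.00222308] top z mid 0.213004116224154 centre rel tool [0.04730503 0.0049848 ] R 0.048639302898489646 ((0.048047710210084915, 0.003860339755192399), 0.055183060467243195) tool [0.57394163 0.18296462 0.27396243]
```

View pics/w3.png

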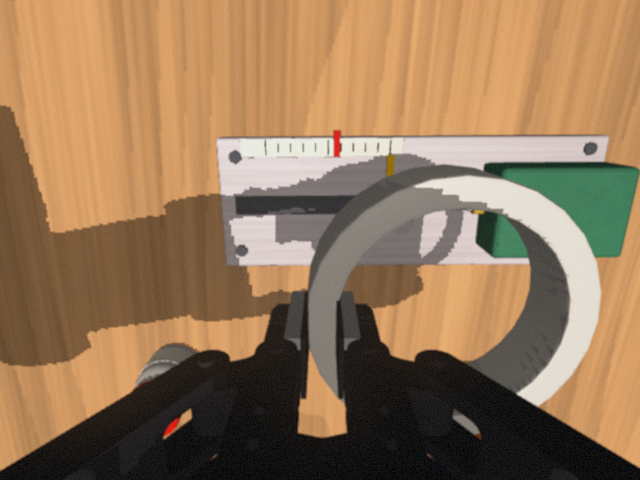

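The wrist view shows the red mark at (337,143), the pointer tip at about (390,156), the ring level over the gauge with the post hidden behind it, and the jar low left at (170,365).

```bash
cat > g.py <<'E'
from h import *
c=cam("wrist"); P,ok=pts(c); x,y,z=[P[...,i] for i in range(3)]
hsv=cv2.cvtColor(c["frame"],cv2.COLOR_RGB2HSV); H,S,V=[hsv[...,i].astype(int) for i in range(3)]
box=ok&(x>.45)&(x<.85)&(y>.1)&(y<.3)
bed=box&(abs(z-.02)<.005)
k,l,st,_=cv2.connectedComponentsWithStats(bed.astype(np.uint8)); i=1+np.argmax(st[1:,4])
b=cv2.minAreaRect(P[l==i][:,:2].astype(np.float32)); print("bed",b)
a=np.radians(b[2] if b[2]<45 else b[2]-90); ex=np.array([np.cos(a),np.sin(a)])
for nm,m in(("red",((H<8)|(H>172))&(z>.02)),("yellow",(H>15)&(H<35)&(z>.018))):
    mm=box&m&(S>130)
    k,l,st,ce=cv2.connectedComponentsWithStats(mm.astype(np.uint8))
    for i in range(1,k):
        if st[i,4]>15: q=P[l==i]; print(nm,st[i,4],ce[i].round(),np.median(q,0).round(4),q.min(0).round(4),q.max(0).round(4),"gx",np.median(q[:,:2]@ex).round(4))
g=box&(H>50)&(H<90)&(S>60)&(abs(z-.06)<.008); print("housing",cv2.minAreaRect(P[g][:,:2].astype(np.float32)))
E
python3 g.py; python3 - <<'E'
from h import *
for n in("scene","side"):
    c=dict(np.load(f"{n}0.npz")); P,ok=pts(c); hsv=cv2.cvtColor(c["frame"],cv2.COLOR_RGB2HSV)
    m=ok&((hsv[...,0]<8)|(hsv[...,0]>172))&(hsv[...,1]>150)&(abs(P[...,2]-.07)<.006)&(P[...,0]>.3)&(P[...,0]<.7)
    print("jar",np.median(P[m],0))
E
```

```text
bed ((0.6446587443351746, 0.1969815492630005), (0.3200356662273407, 0.11265433579683304), 6.4372172355651855)
red 159 [337. 143.] [0.5822 0.2366 0.0247] [0.5791 0.2272 0.0204] [0.5855 0.2465 0.0263] gx 0.6051
red 40 [170. 424.] [0.5377 0.1879 0.2694] [0.5365 0.1857 0.2663] [0.5392 0.1897 0.2715] gx 0.5553
yellow 148 [390. 165.] [0.6258 0.2224 0.0254] [0.6227 0.2136 0.0191] [0.6297 0.23   0.0272] gx 0.6469
yellow 39 [478. 212.] [0.699  0.1901 0.0352] [0.6239 0.1876 0.0318] [0.7031 0.23   0.213 ] gx 0.7158
housing ((0.7515527009963989, 0.1972987800836563), (0.0993729904294014, 0.06802228093147278), 3.076063632965088)
jar [0.441119   0.01017894 0.0701283 ]
jar [0.43501756 0.01185444 0.06995573]
```

```bash
python3 -m pendant '{"dp":[[0,0.1,-0.6],[0,0,-1],[0,0,-1],[0,0,-0.8],[0,0,-0.5],[0,0,-0.4],[0,0,-0.3],[0,0,0],[0,0,0],[0,0,0],[0,0,0],[0,0,0]],"rot":[[0,0,0],[0,0,0],[0,0,0],[0,0,0],[0,0,0],[0,0,0],[0,0,0],[0,0,0],[0,0,0],[0,0,0],[0,0,0],[0,0,0]],"gripper":[-1,-1,-1,-1,-1,-1,-1,-1,-1,-1,-1,-1]}'
python3 ring.py w4; python3 g.py; python3 - <<'E'
from h import *
c=cam("side"); cv2.imwrite("pics/side1.png",cv2.resize(c["frame"][180:360,160:400,::-1],None,fx=3,fy=3))
E
```

```text
time: 9.3
tool_pos: [0.5739, 0.1867, 0.1361]
orientation: [[-0.051, 0.999, 0.0], [0.999, 0.051, 0.0], [0.0, 0.0, -1.0]]
wrist_force: [-0.1, -0.6, -1.7]
finger_gap: 0.121
grip_force: 49.0
n 20316 tilt slopes [-0.00931682 -0.00988083] top z mid 0.07572233673710677 centre rel tool [0.04698745 0.00704115] R 0.04665209025632816 ((0.041518885642290115, 0.0033513011876493692), 0.06130596622824669) tool [0.57387348 0.18672014 0.13611686]
bed ((0.6063175797462463, 0.19440585374832153), (0.24194329977035522, 0.1093016043305397), 6.341500282287598)
red 476 [347. 172.] [0.5821 0.2373 0.0246] [0.5791 0.2271 0.02  ] [0.5854 0.2467 0.0267] gx 0.6047
yellow 529 [436. 231.] [0.6264 0.2117 0.0253] [0.6118 0.202  0.0219] [0.6313 0.2323 0.0734] gx 0.646
housing ((0.7027623057365417, 0.19107143580913544), (0.009118068031966686, 0.06359566003084183), 11.649575233459473)
```

View pics/side1.png

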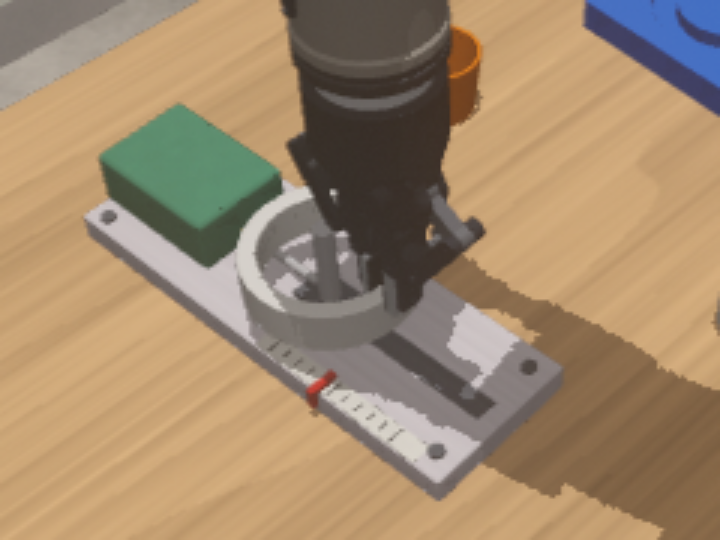

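View pics/w4.png

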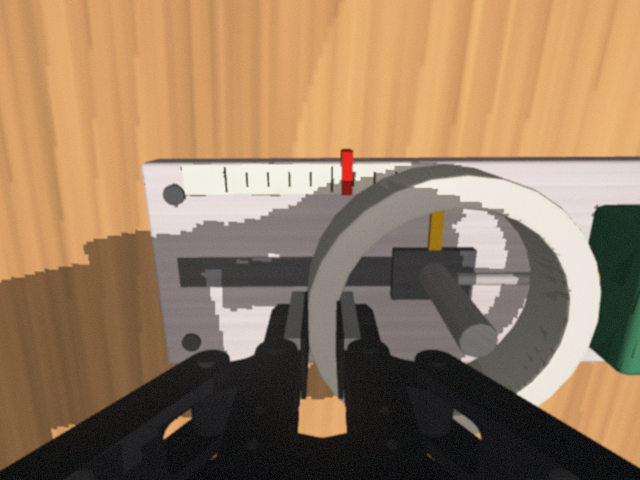

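The ring is around the post (post top at (478,338) inside the hole, clear of the inner finger at (348,340)); the side crop confirms it. The pointer is still at rest, so I can pull.

```bash
python3 -m pendant '{"dp":[[-0.4,-0.02,0],[-0.4,-0.02,0],[-0.2,-0.01,0],[-0.2,-0.01,0],[-0.2,-0.01,0],[-0.2,-0.01,0],[-0.2,-0.01,0],[-0.2,-0.01,0],[0,0,0],[0,0,0],[0,0,0],[0,0,0]],"rot":[[0,0,0],[0,0,0],[0,0,0],[0,0,0],[0,0,0],[0,0,0],[0,0,0],[0,0,0],[0,0,0],[0,0,0],[0,0,0],[0,0,0]],"gripper":[-1,-1,-1,-1,-1,-1,-1,-1,-1,-1,-1,-1]}' 70
python3 ring.py w5; python3 g.py|grep -v bed
```

```text
time: 10.95
tool_pos: [0.5149, 0.1837, 0.1363]
orientation: [[-0.051, 0.999, 0.003], [0.999, 0.051, 0.0], [0.0, 0.003, -1.0]]
wrist_force: [7.0, 0.6, -4.9]
finger_gap: 0.111
grip_force: 69.1
n 19430 tilt slopes [ 0.00101229 -0.01063917] top z mid 0.07563537811844026 centre rel tool [0.04670094 0.00612711] R 0.047821496629364864 ((0.04297099635004997, 0.004102447535842657), 0.06004733219742775) tool [0.51494106 0.18371684 0.13632004]
red 226 [474. 159.] [0.5812 0.2433 0.0244] [0.5786 0.2392 0.0201] [0.5845 0.2466 0.0262] gx 0.6132
yellow 533 [496. 232.] [0.5971 0.2093 0.0252] [0.5727 0.2001 0.0205] [0.6035 0.2297 0.0744] gx 0.6234
housing ((0.0, 0.0), (0.0, 0.0), 0.0)
```

```bash
python3 -m pendant '{"dp":[[-0.1,-0.01,0],[-0.1,0,0],[-0.1,-0.01,0],[-0.1,0,0],[0,0,0],[0,0,0],[0,0,0]],"rot":[[0,0,0],[0,0,0],[0,0,0],[0,0,0],[0,0,0],[0,0,0],[0,0,0]],"gripper":[-1,-1,-1,-1,-1,-1,-1]}'
cat > p.py <<'E'
from h import *
import sys
ex=np.array([.9984,.0558]); ey=np.array([-.0558,.9984])
for n in("wrist","side"):
    c=cam(n); P,ok=pts(c); hsv=cv2.cvtColor(c["frame"],cv2.COLOR_RGB2HSV); H,S,V=[hsv[...,i].astype(int) for i in range(3)]
    x,y,z=[P[...,i] for i in range(3)]; gy=(P[...,:2]-[.628,.19])@ey; gx=(P[...,:2]-[.628,.19])@ex
    b=ok&(S>130)&(abs(gx)<.09)&(z>.02)&(z<.032)
    r=b&((H<8)|(H>172))&(gy>.03)&(gy<.06); q=b&(H>15)&(H<35)&(gy>.012)&(gy<.042)
    mid=lambda m:(np.median(gx[m]),(np.percentile(gx[m],3)+np.percentile(gx[m],97))/2)
    print(n,"red",r.sum(),r.sum() and mid(r),"ptr",q.sum(),q.sum() and mid(q))
    cv2.imwrite(f"pics/{n}_{sys.argv[1]}.png",c["frame"][:,:,::-1] if n=="wrist" else cv2.resize(c["frame"][200:360,180:380,::-1],None,fx=4,fy=3.75))
E
python3 p.py a
```

```text
time: 11.92
tool_pos: [0.5034, 0.1831, 0.1364]
orientation: [[-0.051, 0.999, 0.004], [0.999, 0.051, 0.001], [0.0, 0.004, -1.0]]
wrist_force: [7.9, -0.1, -4.6]
finger_gap: 0.111
grip_force: 69.2
wrist red 332 (np.float64(-0.04380693708186349), np.float64(-0.04354708388635334)) ptr 526 (np.float64(-0.04136475614881807), np.float64(-0.0409041893141017))
side red 26 (np.float64(-0.04360928957696172), np.float64(-0.0433658577995816)) ptr 11 (np.float64(-0.04029339890788076), np.float64(-0.039506874207041215))
```

```bash
python3 -m pendant '{"dp":[[-0.04,0,0],[-0.05,-0.01,0],[0,0,0],[0,0,0],[0,0,0],[0,0,0]],"rot":[[0,0,0],[0,0,0],[0,0,0],[0,0,0],[0,0,0],[0,0,0]],"gripper":[-1,-1,-1,-1,-1,-1]}'
python3 p.py b; python3 ring.py w6
```

```text
time: 12.78
tool_pos: [0.5008, 0.1829, 0.1365]
orientation: [[-0.051, 0.999, 0.005], [0.999, 0.051, 0.001], [0.0, 0.005, -1.0]]
wrist_force: [8.3, 0.5, -4.2]
finger_gap: 0.109
grip_force: 69.0
wrist red 355 (np.float64(-0.043803031082123196), np.float64(-0.04343320770657814)) ptr 515 (np.float64(-0.043967976868753124), np.float64(-0.04346139250962901))
side red 27 (np.float64(-0.04363076850708561), np.float64(-0.04262268678628922)) ptr 10 (np.float64(-0.042948503756524814), np.float64(-0.04374371505522519))
n 19393 tilt slopes [-0.00012915 -0.01004849] top z mid 0.07570517604975846 centre rel tool [0.046814   0.00616212] R 0.047825405454973914 ((0.048859525471925735, 0.0046866536140441895), 0.055620480328798294) tool [0.50078074 0.18286318 0.13645701]
```

View pics/wrist_b.png

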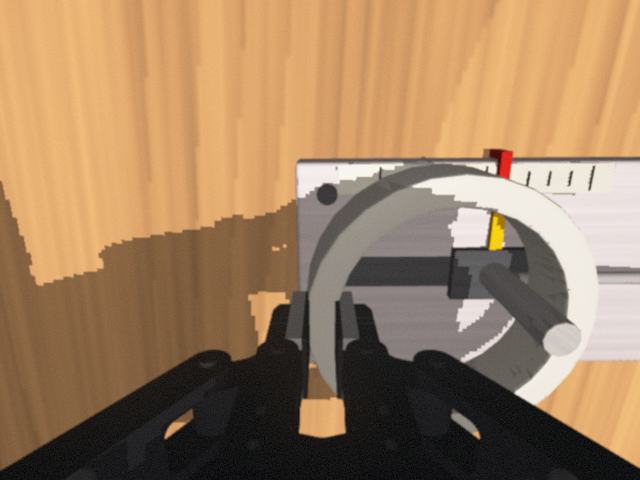

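View pics/side_b.png

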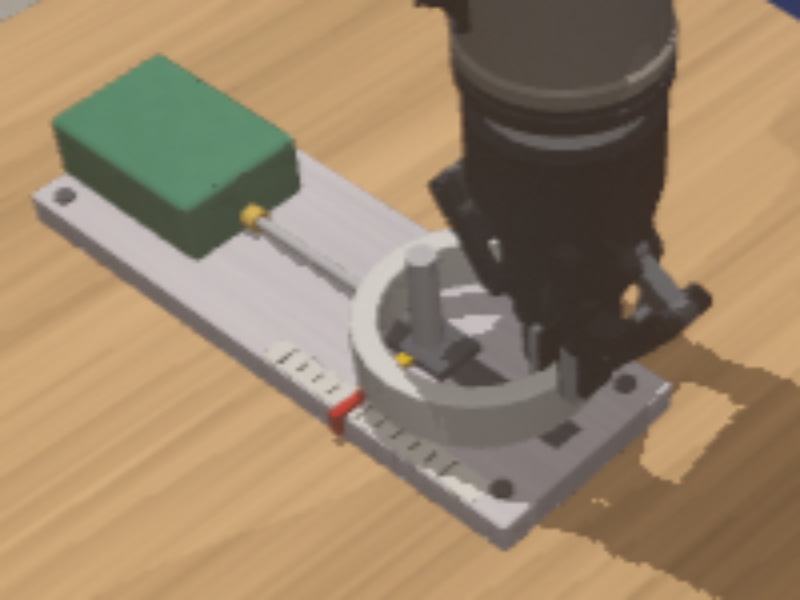

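The wrist view has the pointer (496,232) in line with the red mark (501,163), and the side view shows the post against the far wall of the ring. Both cameras agree to within 1 mm, so I hold and hand in.

```bash
for i in 1 2 3; do python3 -m pendant '{"dp":[[0,0,0],[0,0,0],[0,0,0],[0,0,0],[0,0,0],[0,0,0],[0,0,0],[0,0,0]],"rot":[[0,0,0],[0,0,0],[0,0,0],[0,0,0],[0,0,0],[0,0,0],[0,0,0],[0,0,0]],"gripper":[-1,-1,-1,-1,-1,-1,-1,-1]}'; done | grep -E "time|tool_pos|force"
python3 p.py c; python3 -c "from bench import *; print(job_done())"
```

```text
time: 13.92
tool_pos: [0.5008, 0.1829, 0.1365]
wrist_force: [7.9, 0.8, -4.1]
grip_force: 69.0
time: 14.92
tool_pos: [0.5008, 0.1829, 0.1364]
wrist_force: [8.0, 0.0, -4.9]
grip_force: 69.0
time: 15.92
tool_pos: [0.5008, 0.1829, 0.1365]
wrist_force: [8.5, 1.0, -4.9]
grip_force: 69.0
wrist red 356 (np.float64(-0.04386568351979596), np.float64(-0.04344735220090209)) ptr 515 (np.float64(-0.04392866752326959), np.float64(-0.04351840899049234))
side red 27 (np.float64(-0.04360154471312829), np.float64(-0.04303265661707417)) ptr 9 (np.float64(-0.04370496007113371), np.float64(-0.04288337631762421))
the job is handed in; nothing more can be done
None
```

The job is handed in at about 16 s with the ring level, gripped and around the post, about 8 N on the pull, and the pointer within about 1 mm of the red mark by both cameras after a 3 s steady hold; no verdict was returned.

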